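# Check two faces of a specimen block on the squareness gauge

## Task

Check the oblong specimen block on the bent-bracket gauge: first push one of its short end faces squarely and centrally against the bracket so that the gauge pin is pressed in, then turn it a quarter turn and push one of its long side faces against the bracket in the same way. Afterwards draw it back off the pin and leave it standing flat on the worktop, released. Leave the square block where it is.

Things in the scene. Friction and masses are not known exactly. Their poses are not given: they have to be found in the camera images.
- oblong_block: Dark grey resin block, black plate on top: 64 mm long (x axis), 40 wide (y), 30 high. An upright light metal grip tab on the middle of its top, 34 long (x), 12 thick (y), reaches from 30 to 80 mm above the worktop: pinch it across its thickness, well up. Origin: centre of the underside, z up. Short end faces at x = +-32 mm, long side faces at y = +-20 mm. About 0.22 kg.
- square_block: A bystander made like the workpiece, with the same grip tab, but square: 44 x 44 mm, 30 mm high. It stands on the worktop and stays where it is. Origin at the centre of the underside.
- gauge: Fixed bent aluminium bracket: upright 50 mm wide (y axis), 28 high; behind it a dial lying flat, up to 25 high. Origin on the worktop, middle of the upright's front face; x points from that face back to the dial, z up. The pin stands out of the front face towards -x, at y = 0, 15 mm up. Bring the block from the -x side; its face lies against the bracket at x = 0.
- gauge_pin (a joint): Travel of the spring-loaded steel pin (7 mm diameter) in m: 0 = fully out, standing 10 mm out of the front face; 0.010 = pushed in flush with the face. It takes about 0.5 to 1.7 N and springs back by itself.
Not all that is in view belongs to the job. Leave any green look-alike of the oblong_block alone.

How it is judged:
By the outcome, as a careful person would: the job done as asked, in the order asked, and still so for the second after the job is handed in, with the robot touching nothing.
It also fails if it takes over 48 s, if anything falls off the work surface, if the arm or the gripper's body presses on something with over 40 N, if the wrist force passes 120 N, or if a joint passes its speed limit or range.

## Robot

A 7-joint arm with a two-finger parallel gripper is mounted at the origin on a cart in front of the work surface, level with it; the furniture and walls round the work are solid. World frame = base frame: x ahead of the robot, y to its left, z up, the work surface at z = 0. Lengths are in m, angles in rad, forces in N, time in s.
With the tool pointing down it reaches from about 0.4 to 0.9 m from the base axis. Payload 5.6 kg.
Tool frame: the origin (TCP) lies at the very end of the fingers, on their centre line; the grasp point (between the pads) lies ctrl.hold_point_z behind it (ctrl.hold_point_z is the distance from the TCP to the grasp point, in m); z points along the fingers, y is the direction in which the jaws open and shut (so a half turn about z gives the same grasp; the last joint's range is limited). The gripper opens to 92 mm and grips with 3 to 60 N. Pads are 20 mm wide; open, the fingers measure 128 mm over their backs; the gripper's body (75 mm by 189 mm) begins 69 mm behind the grasp point.
Start: joints at [-1.197, 0.468, -0.012, 1.603, 0.006, 1.071, -0.056], TCP at [0.263, 0.594, 0.215] pointing down, gripper open.
Joint ranges: [-2.53, 2.53], [-0.31, 2.02], [-1.57, 1.55], [0.28, 2.44], [-1.29, 4.43], [0.15, 1.84], [-2.92, 2.92]. Speed limits (rad/s): [2.57, 2.57, 3.14, 3.14, 3.14, 3.14, 3.14].

## Interface

Orientations are given as [roll, pitch, yaw] about the fixed x, y, z axes, in that order (R = Rz(yaw) Ry(pitch) Rx(roll)).
In Python, from rig import telemetry, cams, ctrl, recognise, mark_of gives the robot as it stands. The module is installed in compiled form; this text tells all that it offers.
- The arm moves only by the tool carry_out, never from a script. Its argument "motion" is a list of rows, each an object with "slide": the shift along the tool's x, y, z in mm, a list of three; "turn": the turn, a rotation vector about the tool's x, y, z in degrees, a list of three; "gripper": the opening in per cent of the stroke, from 0 (shut) to 100 (fully open). In form: [{"slide": [dx, dy, dz], "turn": [ax, ay, az], "gripper": gripper}, ...]. A call has 1 to 10 rows; each row shifts and turns the pose as measured when the row begins, along the tool's axes as they then stand; what a row does not reach is not made up. A row lasts 1/8 s, in which the tool goes at most 62.5 mm and 10.7 degrees, less where a joint would pass 70% of its speed; a pose out of reach is approached as far as the arm can. A call is refused whole if a number of a shift passes 62.5 or a number of a turn 10.7, either way. A call with a gripper value outside its range is refused whole. The fingers move at their own pace and stop on an object; "grip_force" is the grip in N (left out, the last holds). Time passes only in rows, so rows that do not move let the fingers close. It gives the time, the measured TCP pose, the force and the opening at its end, in the units of the state.
- telemetry.get_obs(): the state, without advancing time (a new reading comes with each control period).
- cams.capture(name): name is "side" or "top" or "wrist"; returns a dict with "frame" (480x640x3 uint8, red, green, blue), "range_z" (480x640 float32, m along the optical axis (not along the pixel's ray), 0 where there is no reading), "mtx" (3x3 intrinsics, pixels), "eye" and "rotation" of the camera in the world; the wrist camera has in their place "T_tool_cam" (4x4, takes a point from camera to tool coordinates, whose origin is the TCP and whose axes are the flange's). Camera axes: x right, y up, looking along -z (the intrinsics and any distortion apply to the point x, -y, -z); pixel columns grow to the right and rows downward; lengths in m; the calibration is good to about 2 mm. The wrist camera is an equidistant fisheye: a pixel r from the principal point sees the ray r / f radians off the axis. A picture is of the moment at which its call begins: read the wrist's pose just before it.
- ctrl.sign_off(): hands the job in, once; it reports no verdict.
Trained networks look in a picture, given as the dict that the camera call returned (one of the last four; its "shot" number tells which), for a name from the list of things; names that differ only in an ending like _2 or _b are one class to them, and where a whole thing is asked for, a point or a joint stands for the part that bears it (a point fixed in the world has none). Each returns a list of dicts, best first, with "conf" (0 to 1); they miss things now and then, are a little off and sometimes report something else, mostly with a low value. They report only what shows in the picture. A call takes as long as a camera call. They do not tell look-alikes from the thing itself.
- recognise(picture, thing): "point" ([x, y, z] in m, in the coordinates of the camera as it stood for that picture, good to about 4 mm: the middle of the surface that is visible of it).
- mark_of(picture, thing): "point" ([x, y, z] in m, in the coordinates of the camera as it stood for that picture, good to about 4 mm: a listed point, or the origin of a listed thing).
The state is a dict: "time": time; "q": joint angles; "dq": joint speeds; "joint_torque": joint torques, N m; "tool_pos": TCP position; "orientation": TCP orientation; "force": force on the tool from outside, world axes, zero at the start; "wrist_torque": the same for the moment, N m; "gripper_width": finger opening in m.
Only numpy, scipy, OpenCV 4.12 (cv2) and the standard library are available. Lean on these libraries where they do the work, as an engineer would, in place of code of your own. Each camera call takes 0.05 s, during which the arm holds its last target. There are 200 camera calls.

## Working session

There is one attempt and no reset: what is moved stays moved. The work goes in short steps, Python scripts to look and compute and a tool call to move; the robot and the scene stay as the last step left them, time stands still between calls to the robot, and variables do not carry over. Pictures are saved under pics/ and viewed, about 8 in all and at most 12, crops included, and the job is handed in when it is done.

Besides the shell and the picture viewer there is one more tool, called after "Emit:" by a JSON object that holds its "name" and its "arguments". carry_out: Moves the arm, as the interface text tells. Its arguments: {"type":"object","properties":{"motion":{"type":"array","items":{"type":"object","properties":{"slide":{"type":"array","items":{"type":"number"}},"turn":{"type":"array","items":{"type":"number"}},"gripper":{"type":"number"}}}},"grip_force":{"type":"number"}},"required":["motion"]}

```bash
mkdir -p pics
cat > h.py <<'E'
import numpy as np, cv2
from rig import telemetry, cams, ctrl, recognise, mark_of
def w(c,p): return np.array(c["rotation"])@np.array(p)+np.array(c["eye"])
def cloud(c):
    K=c["mtx"]; z=c["range_z"]; v,u=np.mgrid[0:480,0:640]
    P=np.stack([(u-K[0,2])*z/K[0,0],-(v-K[1,2])*z/K[1,1],-z],-1)
    return P@np.array(c["rotation"]).T+np.array(c["eye"])
def px(c,P):
    K=c["mtx"]; p=np.array(c["rotation"]).T@(np.array(P)-c["eye"])
    return [round(K[0,2]+K[0,0]*p[0]/-p[2]),round(K[1,2]-K[1,1]*p[1]/-p[2])]
def save(c,n): cv2.imwrite(f"pics/{n}.png",c["frame"][...,::-1])
E
python3 - <<'E'
from h import *
o=telemetry.get_obs(); print({k:np.round(v,3) for k,v in o.items()}, ctrl.hold_point_z)
ims=[]
for n in("top","side"):
    c=cams.capture(n); ims.append(c["frame"]); print(n,c["mtx"],c["eye"],c["rotation"],c.keys())
    for t in("oblong_block","square_block","gauge","gauge_pin"):
        for f in(recognise,mark_of):
            for r in f(c,t)[:4]: P=w(c,r["point"]); print(t,f.__name__,round(r["conf"],2),P.round(3),px(c,P))
    save(c,n)
E
```

```text
{'time': np.float64(0.0), 'q': array([-1.197,  0.468, -0.012,  1.604,  0.006,  1.071, -0.056]), 'dq': array([ 0.   ,  0.   , -0.   ,  0.001,  0.001,  0.001,  0.001]), 'joint_torque': array([ 1.0000e-03, -5.2058e+01, -1.2000e-02, -2.4375e+01, -5.7000e-02,
        1.7000e-02,  0.0000e+00]), 'tool_pos': array([0.263, 0.594, 0.214]), 'orientation': array([-3.14 ,  0.   ,  2.725]), 'force': array([-0.608,  0.508,  0.368]), 'wrist_torque': array([ 0.029,  0.021, -0.035]), 'gripper_width': np.float64(0.092)} 0.0187
top [[547.75741772   0.         316.73257876]
 [  0.         547.75741772 240.1058925 ]
 [  0.           0.           1.        ]] [0.36080706 0.24302865 0.87007079] [ 0.1475702   0.01369733 -1.59368304] dict_keys(['frame', 'range_z', 'mtx', 'eye', 'rotation', 'shot'])Traceback (most recent call last):
  File "<stdin>", line 8, in <module>
  File "h.py", line 10, in px
    return [round(K[0,2]+K[0,0]*p[0]/-p[2]),round(K[1,2]-K[1,1]*p[1]/-p[2])]
                                ~^^^
IndexError: invalid index to scalar variable.
```

```bash
sed -i 's/np.array(c\["rotation"\])/RR(c)/' h.py
cat >> h.py <<'E'
from scipy.spatial.transform import Rotation
def RR(c): return Rotation.from_euler('xyz',c["rotation"]).as_matrix()
E
python3 - <<'E'
from h import *
for n in("top","side"):
    c=cams.capture(n); save(c,n); np.save(n+".npy",cloud(c))
    if n=="side": print(c["eye"],c["rotation"])
    for t in("oblong_block","square_block","gauge","gauge_pin"):
        for f in(recognise,mark_of):
            for r in f(c,t)[:4]: P=w(c,r["point"]); print(t,f.__name__,round(r["conf"],2),P.round(3),px(c,P))
E
```

```text
oblong_block call 0.95 [0.362 0.249 0.028] [320, 321]
oblong_block call 0.94 [0.536 0.122 0.026] [398, 207]
oblong_block call 0.63 [0.427 0.165 0.031] [374, 277]
oblong_block call 0.96 [ 0.43   0.159 -0.   ] [376, 276]
oblong_block call 0.7 [ 0.362  0.249 -0.001] [321, 321]
oblong_block call 0.63 [ 0.541  0.119 -0.002] [398, 207]
square_block call 0.8 [0.424 0.354 0.026] [252, 282]
square_block call 0.56 [ 0.424  0.358 -0.003] [251, 283]
gauge call 0.73 [0.641 0.243 0.017] [320, 146]
gauge call 0.9 [0.597 0.246 0.001] [319, 175]Traceback (most recent call last):
  File "<stdin>", line 7, in <module>
ValueError: it knows: gauge, oblong_block, square_block
```

View pics/top.png

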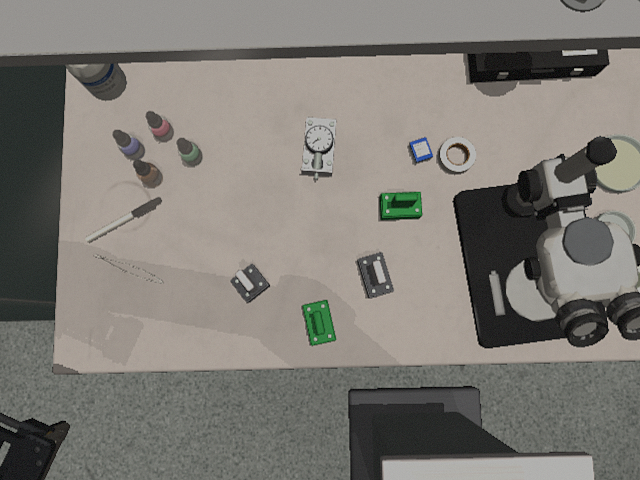

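The top picture shows four candidates: a grey oblong block at (376,275), a grey square block at (251,283), and green look-alikes at (402,205) and (319,322). Only the grey one at (376,275) is both oblong and dark grey, so it fits the description. The gauge is at (319,147), with its pin at (316,178) pointing towards the robot. Next I'll take an enlarged crop and measure.

Run:
```python
from h import *
c=cams.capture("top"); X=cloud(c); f=c["frame"]
def obb(u0,u1,v0,v1,z0,z1,name):
    S=X[v0:v1,u0:u1].reshape(-1,3); S=S[(S[:,2]>z0)&(S[:,2]<z1)]
    r=cv2.minAreaRect((S[:,:2]*1000).astype(np.float32)); print(name,len(S),np.round(r[0],1),np.round(r[1],1),round(r[2],1), 'zmed',np.median(S[:,2]).round(4))
obb(350,402,245,305,.022,.036,"oblong top"); obb(350,402,245,305,.06,.09,"oblong tab")
obb(225,280,255,310,.022,.036,"square top"); obb(225,280,255,310,.06,.09,"square tab")
obb(295,345,112,185,.02,.035,"gauge hi"); obb(295,345,112,185,.006,.035,"gauge all");obb(295,345,165,190,.010,.035,"gauge front")
for g,(a,b,d,e) in {"greenR":(375,427,185,225),"greenB":(298,340,295,350)}.items(): obb(a,b,d,e,.022,.036,g)
# tall things
m=X[...,2]>.12
for n,(u0,u1,v0,v1) in {"shelf":(60,640,0,60),"micro":(440,640,120,350)}.items():
    S=X[v0:v1,u0:u1][m[v0:v1,u0:u1]]; print(n,len(S),S.min(0).round(3) if len(S) else'',S.max(0).round(3) if len(S) else'')
S=X[100:185,440:640].reshape(-1,3)
a=cv2.resize(f[235:315,340:420],(400,400),interpolation=2); b=cv2.resize(f[110:190,280:360],(400,400),interpolation=2)
cv2.imwrite("pics/crop.png",np.hstack([a,b])[...,::-1])
c=cams.capture("side"); save(c,"side"); print(c["eye"],c["rotation"])
for t in("oblong_block","gauge"):
    for r in mark_of(c,t)[:4]: P=w(c,r["point"]); print(t,round(r["conf"],2),P.round(3),px(c,P))
```

```text
oblong top 805 [430.4 162.7] [63.9 40.3] 14.9 zmed 0.0291
oblong tab 218 [430.2 162.8] [34. 12.] 14.6 zmed 0.0788
square top 588 [422.6 358.2] [44.3 44. ] 37.3 zmed 0.0292
square tab 212 [422.6 358.1] [34. 12.] 37.6 zmed 0.0789
gauge hi 781 [630.8 248.4] [48.  87.1] 86.5 zmed 0.0234
gauge all 1116 [639.4 246.1] [ 48.9 105.1] 83.8 zmed 0.0224
gauge front 226 [599.3 251. ] [25.  45.2] 17.3 zmed 0.0215
greenR 701 [539.8 118.4] [40.9 63.9] 0.8 zmed 0.029
greenB 898 [359.5 251.9] [63.9 39.9] 11.2 zmed 0.029
shelf 32676 [ 0.361 -0.171  0.199] [0.774 0.572 0.87 ]
micro 16100 [ 0.324 -0.147  0.124] [0.566 0.243 0.87 ]
[ 0.09375893 -0.35266689  0.45893743] [ 1.03074833  0.01363517 -0.60130455]
oblong_block 0.7 [ 0.356  0.248 -0.001] [229, 273]
oblong_block 0.52 [ 0.537  0.118 -0.   ] [391, 273]
```

View pics/crop.png

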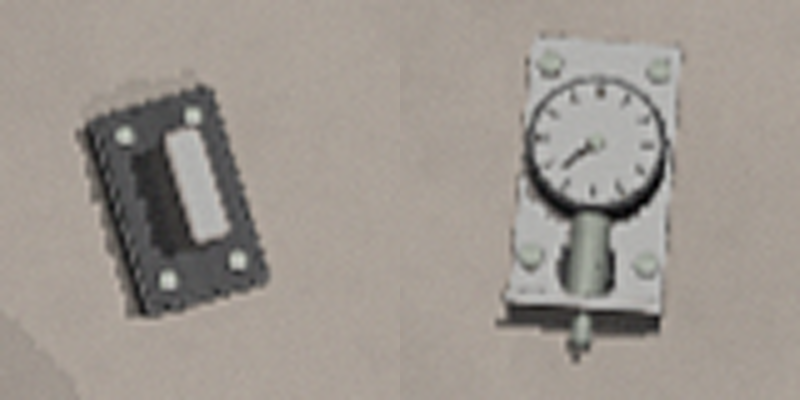

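View pics/side.png

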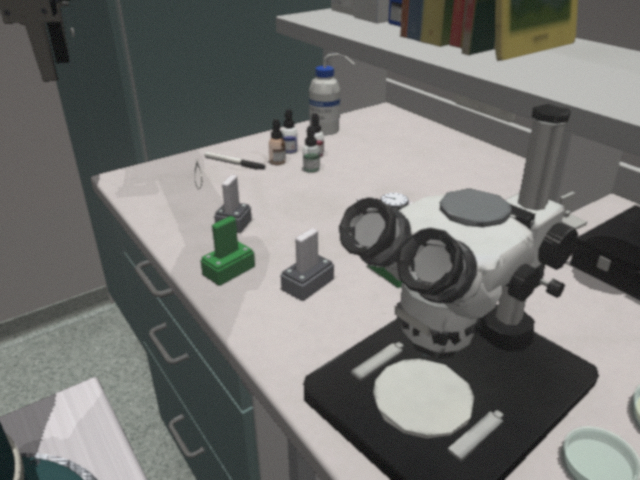

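Crop: the left half is the grey oblong block with a light tab, confirmed as the workpiece. The right half is the gauge, with its pin tip near crop (575,345), pointing towards the robot and slightly left. The side view shows the block at (307,270) and a shelf behind it at top right. I still need the gauge's exact pose and the shelf clearance.

Run:
```python
from h import *
c=cams.capture("top"); X=cloud(c)
S=X[105:190,290:350].reshape(-1,3)
print(np.histogram(S[:,2],bins=np.arange(0,.034,.002)))
G=X[105:190,290:350]
for z0,z1 in((.004,.0125),(.0125,.019),(.019,.03),(.024,.032)):
    Q=S[(S[:,2]>z0)&(S[:,2]<z1)]
    if len(Q)>5:print(z0,z1,len(Q),Q.min(0).round(4),Q.max(0).round(4))
# side edges: per x-bin y extents
Q=S[(S[:,2]>.004)&(S[:,2]<.034)]
rows=[]
for x in np.arange(.585,.70,.004):
    q=Q[abs(Q[:,0]-x)<.002]
    if len(q): rows.append((x,q[:,1].min(),q[:,1].max(),np.median(q[:,2]),len(q)));print(np.round(rows[-1],4))
# front edge per y-bin
for y in np.arange(.218,.28,.004):
    q=Q[(abs(Q[:,1]-y)<.002)]; 
    if len(q): i=q[:,0].argmin(); print('y',round(y,3),q[i].round(4), (q[q[:,2]>.02][:,0].min().round(4) if (q[:,2]>.02).any() else ''))
sh=X[:70,70:460]; m=c["range_z"][:70,70:460]>0
q=sh[m]; q=q[q[:,2]>.15]; print('shelf',q.min(0).round(3),q.max(0).round(3),np.percentile(q[:,2],[5,50,95]).round(3))
mi=X[100:370,450:640]; q=mi[(c["range_z"][100:370,450:640]>0)]; q=q[q[:,2]>.04]; print('micro',q.min(0).round(3),q.max(0).round(3)); q=q[q[:,0]>.4];print('y max x>.4',q[:,1].max())
```

```text
(array([1329,  545,  282,  108,   38,   17,   18,   34,   62,   81,  179,
        282,  211,   59,   28,    8]), array([0.   , 0.002, 0.004, 0.006, 0.008, 0.01 , 0.012, 0.014, 0.016,
       0.018, 0.02 , 0.022, 0.024, 0.026, 0.028, 0.03 , 0.032]))
0.004 0.0125 448 [0.5873 0.194  0.004 ] [0.717  0.2915 0.0122]
0.0125 0.019 147 [0.5872 0.2253 0.0125] [0.6734 0.2729 0.019 ]
0.019 0.03 804 [0.5875 0.2232 0.0191] [0.6742 0.2743 0.03  ]
0.024 0.032 306 [0.5937 0.2234 0.024 ] [0.6707 0.2741 0.0316]
[ 0.589   0.2168  0.2539  0.0182 12.    ]
[5.930e-01 2.263e-01 2.538e-01 1.780e-02 4.100e+01]
[5.970e-01 2.266e-01 2.748e-01 2.160e-02 1.250e+02]
[6.010e-01 2.455e-01 2.743e-01 2.680e-02 3.100e+01]
[6.050e-01 2.325e-01 2.831e-01 1.860e-02 2.800e+01]
[6.090e-01 2.243e-01 2.732e-01 1.220e-02 5.000e+01]
[6.130e-01 2.242e-01 2.731e-01 6.800e-03 5.100e+01]
[6.170e-01 2.257e-01 2.731e-01 1.180e-02 6.200e+01]
[6.210e-01 2.093e-01 2.730e-01 8.400e-03 4.800e+01]
[6.250e-01 2.239e-01 2.713e-01 6.100e-03 4.300e+01]
[6.290e-01 2.221e-01 2.696e-01 1.430e-02 5.700e+01]
[6.330e-01 2.253e-01 2.694e-01 2.050e-02 
[... 870 characters left out ...]
.6213 0.224  0.0045] 0.6431
y 0.226 [0.5942 0.228  0.0057] 0.5945
y 0.23 [0.5937 0.2283 0.0316] 0.5937
y 0.234 [0.5942 0.2346 0.0303] 0.5942
y 0.238 [0.5948 0.2361 0.0103] 0.5951
y 0.242 [0.5949 0.2409 0.0226] 0.5949
y 0.246 [0.5949 0.2473 0.017 ] 0.5957
y 0.25 [0.5872 0.2507 0.0155] 0.5876
y 0.254 [0.5874 0.2523 0.0149] 0.5875
y 0.258 [0.5968 0.2568 0.023 ] 0.5968
y 0.262 [0.5971 0.2603 0.0105] 0.5971
y 0.266 [0.5976 0.2648 0.0212] 0.5976
y 0.27 [0.598  0.2717 0.0082] 0.598
y 0.274 [0.5986 0.2734 0.0061] 0.5987
y 0.278 [0.717  0.2762 0.0045] 
shelf [0.697 0.061 0.198] [0.773 0.565 0.236] [0.21  0.23  0.232]
micro [ 0.324 -0.148  0.04 ] [ 0.566 -0.01   0.286]
y max x>.4 -0.009818477606157144
```

Emit:
{"name": "carry_out", "arguments": {"motion": [{"slide": [0,-50,0],"turn": [0,0,-10],"gripper": 100},{"slide": [0,-50,0],"turn": [0,0,-10],"gripper": 100},{"slide": [0,-50,0],"turn": [0,0,-10],"gripper": 100},{"slide": [0,0,0],"turn": [0,0,-8],"gripper": 100}]}}

```text
time: 1.25
tool_pos: [0.2269, 0.4458, 0.2134]
orientation: [-3.14, 0.001, -2.873]
force: [0.2, 0.9, 0.6]
gripper_width: 0.0916
```

Gauge: origin about (0.596, 0.2505), yaw −6.1° (the front edge, the sides and the pin agree). The shelf front is at x=0.697, so there is clearance. Block: (0.430, 0.163), yaw +14.8°. Moving above the block.

Emit:
{"name": "carry_out", "arguments": {"motion": [{"slide": [-17,-47,0],"turn": [0,0,0],"gripper": 100},{"slide": [-17,-47,0],"turn": [0,0,0],"gripper": 100},{"slide": [-17,-47,0],"turn": [0,0,0],"gripper": 100},{"slide": [-17,-47,0],"turn": [0,0,0],"gripper": 100},{"slide": [-17,-47,0],"turn": [0,0,0],"gripper": 100},{"slide": [-17,-47,0],"turn": [0,0,0],"gripper": 100},{"slide": [-17,-47,0],"turn": [0,0,0],"gripper": 100},{"slide": [0,0,0],"turn": [0,0,0],"gripper": 100}]}}

```text
time: 2.25
tool_pos: [0.4367, 0.1525, 0.2164]
orientation: [3.138, 0.008, -2.871]
force: [-0.4, 1.2, 0.5]
gripper_width: 0.0914
```

```bash
cat >> h.py <<'E'
def to(x,y,z,yaw):
    "remaining slide (mm, tool axes) and turn (deg) to a tool-down pose"
    o=telemetry.get_obs(); R=Rotation.from_euler('xyz',o["orientation"]); T=Rotation.from_euler('xyz',[np.pi,0,np.radians(yaw)])
    print('t',round(float(o["time"]),2),'pos',o["tool_pos"].round(4),'rpy',np.degrees(o["orientation"]).round(1),'F',np.round(o["force"],1),'w',round(float(o["gripper_width"]),4))
    print('slide',(R.inv().apply(np.array([x,y,z])-o["tool_pos"])*1000).round(1),'turn',np.degrees((R.inv()*T).as_rotvec()).round(2))
E
python3 -c "
from h import *
to(.4302,.1628,.047,-165.2)"
```

```text
t 2.25 pos [0.4367 0.1525 0.2164] rpy [ 179.8    0.5 -164.5] F [-0.4  1.2  0.5] w 0.0914
slide [  4.9  11.1 169.4] turn [0.18 0.47 0.71]
```

Emit:
{"name": "carry_out", "arguments": {"motion": [{"slide": [5,11,40],"turn": [0.2,0.5,0.7],"gripper": 100},{"slide": [0,0,40],"turn": [0,0,0],"gripper": 100},{"slide": [0,0,35],"turn": [0,0,0],"gripper": 100},{"slide": [0,0,0],"turn": [0,0,0],"gripper": 100}]}}

```text
time: 2.75
tool_pos: [0.4289, 0.1662, 0.1002]
orientation: [3.139, 0.003, -2.881]
force: [-0.3, 0.4, 0.0]
gripper_width: 0.0917
```

```bash
python3 -c "
from h import *
to(.4302,.1628,.047,-165.2)"
```

```text
t 2.75 pos [0.4289 0.1662 0.1002] rpy [ 179.8    0.2 -165.1] F [-0.3  0.4  0. ] w 0.0917
slide [-0.2 -3.8 53.2] turn [0.15 0.19 0.14]
```

Descend and close with a moderate grip.

Emit:
{"name": "carry_out", "arguments": {"motion": [{"slide": [0,-4,25],"turn": [0,0,0],"gripper": 100},{"slide": [0,0,28],"turn": [0.1,0.2,0],"gripper": 100},{"slide": [0,0,0],"turn": [0,0,0],"gripper": 60},{"slide": [0,0,0],"turn": [0,0,0],"gripper": 0},{"slide": [0,0,0],"turn": [0,0,0],"gripper": 0},{"slide": [0,0,0],"turn": [0,0,0],"gripper": 0},{"slide": [0,0,0],"turn": [0,0,0],"gripper": 0},{"slide": [0,0,0],"turn": [0,0,0],"gripper": 0}], "grip_force": 25}}

```text
time: 3.75
tool_pos: [0.4351, 0.1682, 0.0552]
orientation: [3.136, 0.014, -2.877]
force: [-0.1, 0.9, -0.1]
gripper_width: 0.0341
```

```bash
python3 -c "
from h import *
to(.4302,.1628,.047,-165.2)"
```

```text
t 3.75 pos [0.4351 0.1682 0.0552] rpy [ 179.7    0.8 -164.9] F [-0.1  0.9 -0.1] w 0.0341
slide [ 6.3 -4.   8.1] turn [0.33 0.8  0.35]
```

Emit:
{"name": "carry_out", "arguments": {"motion": [{"slide": [6,-4,8],"turn": [0.3,0.8,0.3],"gripper": 30},{"slide": [0,0,0],"turn": [0,0,0],"gripper": 0}]}}

```text
time: 4.0
tool_pos: [0.4299, 0.1623, 0.0464]
orientation: [-3.142, -0.001, -2.883]
force: [-0.5, 0.0, 0.6]
gripper_width: 0.0198
```

```bash
python3 -c "
from h import *
to(.4302,.1628,.047,-165.2)"
```

```text
t 4.0 pos [0.4299 0.1623 0.0464] rpy [-1.800e+02 -1.000e-01 -1.652e+02] F [-0.5  0.   0.6] w 0.0198
slide [-0.4  0.4 -0.6] turn [-0.   -0.08  0.02]
```

Emit:
{"name": "carry_out", "arguments": {"motion": [{"slide": [0,0,0],"turn": [0,0,0],"gripper": 0},{"slide": [0,0,0],"turn": [0,0,0],"gripper": 0}]}}

```text
time: 4.25
tool_pos: [0.4296, 0.1619, 0.0459]
orientation: [-3.141, -0.003, -2.883]
force: [-0.0, 0.1, -0.2]
gripper_width: 0.0116
```

```bash
python3 -c "
from h import *
to(.4302,.1628,.047,-165.2)"
```

```text
t 4.25 pos [0.4296 0.1619 0.0459] rpy [-180.    -0.2 -165.2] F [-0.   0.1 -0.2] w 0.0116
slide [-0.8  0.7 -1.1] turn [-0.02 -0.16  0.  ]
```

Emit:
{"name": "carry_out", "arguments": {"motion": [{"slide": [0,0,-8],"turn": [0,0,0],"gripper": 0},{"slide": [0,0,0],"turn": [0,0,0],"gripper": 0}]}}

```text
time: 4.5
tool_pos: [0.4294, 0.1619, 0.0543]
orientation: [-3.141, -0.003, -2.883]
force: [0.6, 0.6, -1.5]
gripper_width: 0.0121
```

```bash
python3 -c "
from h import *
to(.526,.258,.054,173.9)"
```

```text
t 4.5 pos [0.4294 0.1619 0.0543] rpy [-180.    -0.2 -165.2] F [ 0.6  0.6 -1.5] w 0.0121
slide [-1.179e+02  6.820e+01 -1.000e-01] turn [-0.06 -0.17 20.91]
```

Emit:
{"name": "carry_out", "arguments": {"motion": [{"slide": [-29,17,0],"turn": [0,0,0],"gripper": 0},{"slide": [-29,17,0],"turn": [0,0,0],"gripper": 0},{"slide": [-29,17,0],"turn": [0,0,0],"gripper": 0},{"slide": [-29,17,0],"turn": [0,0,0],"gripper": 0},{"slide": [0,0,0],"turn": [0,0,10.4],"gripper": 0},{"slide": [0,0,0],"turn": [0,0,10.4],"gripper": 0},{"slide": [0,0,0],"turn": [0,0,0],"gripper": 0}]}}

```text
time: 5.38
tool_pos: [0.5262, 0.2604, 0.0537]
orientation: [-3.14, -0.003, 3.028]
force: [0.3, -0.4, -2.8]
gripper_width: 0.012
```

Run:
```python
from h import *
to(.526,.258,.048,173.9)
c=cams.capture("top"); X=cloud(c); f=c["frame"]
S=X[150:260,270:390].reshape(-1,3)
for z0,z1 in((.028,.045),(.008,.036)):
    Q=S[(S[:,2]>z0)&(S[:,2]<z1)&(S[:,0]<.575)]
    if len(Q)>20: r=cv2.minAreaRect((Q[:,:2]*1000).astype(np.float32)); print(len(Q),np.round(r[0],1),np.round(r[1],1),round(r[2],1))
cv2.imwrite("pics/pre1.png",cv2.resize(f[110:260,240:440],(800,600),interpolation=2)[...,::-1])
```

```text
t 5.38 pos [0.5262 0.2604 0.0537] rpy [-179.9   -0.2  173.5] F [ 0.3 -0.4 -2.8] w 0.012
slide [-0.1 -2.4  5.7] turn [-0.09 -0.2  -0.39]
```

View pics/pre1.png

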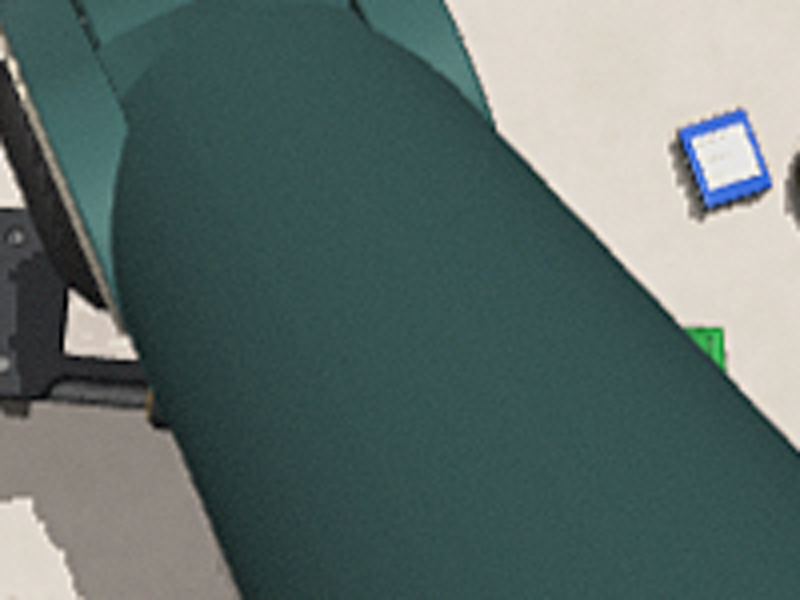

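The arm hides the work in the top view. I'll correct the pose and use the wrist camera instead.

Emit:
{"name": "carry_out", "arguments": {"motion": [{"slide": [0,-2.4,6],"turn": [-0.1,-0.2,-0.4],"gripper": 0},{"slide": [0,0,0],"turn": [0,0,0],"gripper": 0}]}}

```text
time: 5.68
tool_pos: [0.5254, 0.2573, 0.0472]
orientation: [3.142, -0.001, 3.041]
force: [-1.7, -0.3, -2.4]
gripper_width: 0.0119
```

```bash
cat >> h.py <<'E'
def wcloud():
    "world points of every wrist pixel"
    o=telemetry.get_obs(); c=cams.capture("wrist"); K=c["mtx"]; z=c["range_z"]
    v,u=np.mgrid[0:480,0:640]; a=(u-K[0,2])/K[0,0]; b=(v-K[1,2])/K[1,1]; th=np.hypot(a,b); k=np.tan(np.minimum(th,1.5))/np.maximum(th,1e-9)
    P=np.stack([a*k*z,-b*k*z,-z],-1); T=c["T_tool_cam"]
    P=P@T[:3,:3].T+T[:3,3]; R=Rotation.from_euler('xyz',o["orientation"]).as_matrix()
    Wd=P@R.T+o["tool_pos"]; Wd[z==0]=np.nan
    return c,o,P,Wd
E
python3 - <<'E'
from h import *
to(.526,.258,.048,173.9)
c,o,P,W=wcloud(); save(c,"wr1"); np.save("wr1.npy",W); print(c["mtx"],c["T_tool_cam"].round(3))
r=mark_of(c,"gauge")
for q in r[:2]:
    p=c["T_tool_cam"]@np.r_[q["point"],1]; print(q["conf"],p[:3].round(4),(Rotation.from_euler('xyz',o["orientation"]).apply(p[:3])+o["tool_pos"]).round(4))
E
```

```text
t 5.67 pos [0.5254 0.2573 0.0472] rpy [180.   -0.  174.2] F [-1.7 -0.3 -2.4] w 0.0119
slide [-0.5  0.7 -0.8] turn [ 0.   -0.04  0.32]
[[371.64829954   0.         323.98775991]
 [  0.         371.64829954 237.87862369]
 [  0.           0.           1.        ]] [[ 0.001  0.962  0.274  0.077]
 [ 1.    -0.001  0.     0.   ]
 [ 0.     0.274 -0.962 -0.17 ]
 [ 0.     0.     0.     1.   ]]
0.61 [-0.0739  0.0011  0.048 ] [ 0.599   0.251  -0.0008]
```

View pics/wr1.png

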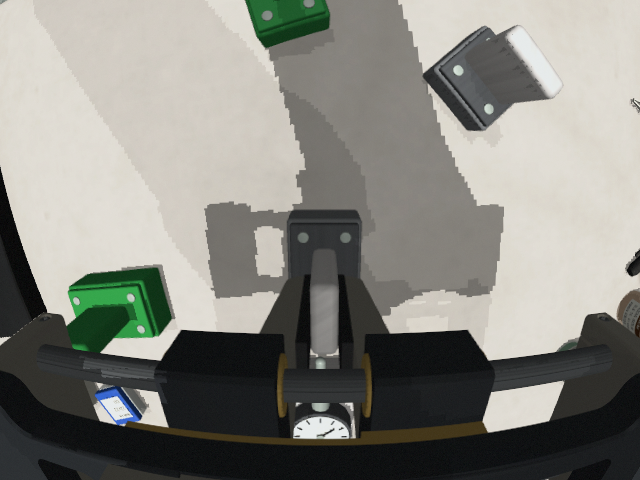

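The wrist view shows the oblong block held squarely at (324,240), with the dial straight ahead at (322,428) and the lateral offset about zero. Next I'll get the block's offset in the tool frame from this view.

Run:
```python
from h import *
W=np.load("wr1.npy"); o=telemetry.get_obs(); R=Rotation.from_euler('xyz',o["orientation"]).as_matrix()
P=(W-o["tool_pos"])@R
def pr(n,u0,u1,v0,v1,z0,z1):
    S=P[v0:v1,u0:u1].reshape(-1,3); w=W[v0:v1,u0:u1].reshape(-1,3)[:,2]; S=S[(w>z0)&(w<z1)]
    print(n,len(S),'min',S.min(0).round(4),'max',S.max(0).round(4),'med',np.median(S,0).round(4)); return S
S=pr("plate",280,370,205,262,.026,.036)
S=pr("tab",305,340,245,290,.06,.09)
S=pr("dial",285,360,400,438,.018,.03)
```

```text
plate 2803 min [ 0.01   -0.0203  0.0118] max [0.0343 0.019  0.0217] med [ 0.024  -0.0005  0.0169]
tab 630 min [ 0.0098 -0.0092 -0.0337] max [ 0.0199  0.0064 -0.0123] med [ 0.0186 -0.0009 -0.0251]
dial 1529 min [-0.1292 -0.0228  0.0218] max [-0.0943  0.0193  0.0298] med [-0.114  -0.0024  0.0246]
```

Emit:
{"name": "carry_out", "arguments": {"motion": [{"slide": [-10,0.5,-0.8],"turn": [0,0,0.3],"gripper": 0},{"slide": [-10,0,0],"turn": [0,0,0],"gripper": 0},{"slide": [-8,0,0],"turn": [0,0,0],"gripper": 0},{"slide": [0,0,0],"turn": [0,0,0],"gripper": 0}]}}

```text
time: 6.28
tool_pos: [0.5569, 0.2551, 0.049]
orientation: [3.14, 0.001, 3.035]
force: [-0.1, -0.1, -2.5]
gripper_width: 0.0119
```

```bash
python3 -c "
from h import *
to(.5647,.2537,.048,173.9)"
```

```text
t 6.28 pos [0.5569 0.2551 0.049 ] rpy [1.799e+02 1.000e-01 1.739e+02] F [-0.1 -0.1 -2.5] w 0.0119
slide [-7.9 -0.5  1. ] turn [ 0.08  0.08 -0.03]
```

Emit:
{"name": "carry_out", "arguments": {"motion": [{"slide": [-2,-0.5,1.5],"turn": [0.1,0.1,0],"gripper": 0},{"slide": [-2,0,0],"turn": [0,0,0],"gripper": 0},{"slide": [-2,0,0],"turn": [0,0,0],"gripper": 0},{"slide": [0,0,0],"turn": [0,0,0],"gripper": 0}]}}

```text
time: 6.78
tool_pos: [0.5615, 0.2541, 0.0469]
orientation: [-3.14, -0.003, 3.035]
force: [-1.0, 0.7, -1.0]
gripper_width: 0.0117
```

```bash
python3 -c "
from h import *
to(.5647,.2537,.048,173.9)"
```

```text
t 6.78 pos [0.5615 0.2541 0.0469] rpy [-179.9   -0.2  173.9] F [-1.   0.7 -1. ] w 0.0117
slide [-3.2 -0.1 -1.1] turn [-0.06 -0.19  0.01]
```

Emit:
{"name": "carry_out", "arguments": {"motion": [{"slide": [-2,0,-0.5],"turn": [0,0,0],"gripper": 0},{"slide": [-2,0,0],"turn": [0,0,0],"gripper": 0}]}}

```text
time: 7.02
tool_pos: [0.5649, 0.2537, 0.0471]
orientation: [-3.14, -0.005, 3.036]
force: [-1.2, 0.8, -1.0]
gripper_width: 0.012
```

Emit:
{"name": "carry_out", "arguments": {"motion": [{"slide": [-2,0,0],"turn": [0,0,0],"gripper": 0}]}}

```text
time: 7.15
tool_pos: [0.5657, 0.2537, 0.047]
orientation: [-3.14, -0.007, 3.036]
force: [-6.9, 0.4, 1.4]
gripper_width: 0.012
```

```bash
python3 -c "
from h import *
to(.5647,.2537,.048,173.9)"
```

```text
t 7.15 pos [0.5657 0.2537 0.047 ] rpy [-179.9   -0.4  174. ] F [-6.9  0.4  1.4] w 0.012
slide [ 1.  -0.1 -1. ] turn [-0.12 -0.43  0.05]
```

Contact at the expected place, at 7 N. I'll press a bit more to seat it squarely.

Emit:
{"name": "carry_out", "arguments": {"motion": [{"slide": [-2.5,0,0],"turn": [0,0.4,0],"gripper": 0},{"slide": [-2.5,0,0],"turn": [0,0.3,0],"gripper": 0},{"slide": [-2.5,0,0],"turn": [0,0.3,0],"gripper": 0}]}}

```text
time: 7.52
tool_pos: [0.5664, 0.2538, 0.047]
orientation: [-3.137, -0.04, 3.038]
force: [-8.2, -0.4, 7.3]
gripper_width: 0.0122
```

Run:
```python
from h import *
to(.5647,.2537,.048,173.9); print(telemetry.get_obs()["wrist_torque"].round(2))
c,o,P,W=wcloud(); save(c,"wr2"); 
def pr(n,u0,u1,v0,v1,z0,z1):
    S=P[v0:v1,u0:u1].reshape(-1,3); w=W[v0:v1,u0:u1].reshape(-1,3)[:,2]; S=S[(w>z0)&(w<z1)]
    print(n,len(S),S.min(0).round(4),S.max(0).round(4),np.median(S,0).round(4)); return S
pr("plate",280,370,205,262,.026,.036); pr("dial",270,370,330,438,.018,.03)
cv2.imwrite("pics/wr2.png",cv2.resize(c["frame"][200:440,220:420],(600,720)[::1] if 0 else (500,600),interpolation=2)[...,::-1])
```

```text
t 7.53 pos [0.5664 0.2538 0.047 ] rpy [-179.7   -2.3  174. ] F [-8.2 -0.4  7.3] w 0.0122
slide [ 1.7 -0.3 -0.9] turn [-0.27 -2.27  0.15]
[-0.14  1.97 -0.1 ]
plate 2979 [ 0.0095 -0.0198  0.012 ] [0.0341 0.0198 0.0224] [0.0241 0.     0.0164]
dial 1169 [-0.1095 -0.0191  0.018 ] [-0.0504  0.0187  0.027 ] [-0.095  -0.0023  0.0201]
```

View pics/wr2.png

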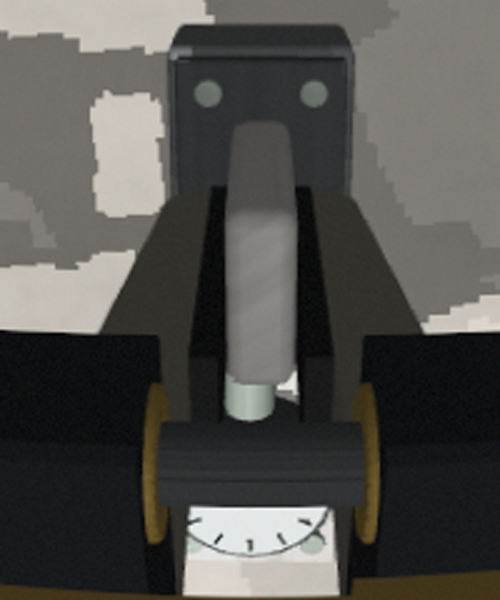

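The wrist crop shows the block behind the gripper with its front end against the stem at about (250,400). The lateral error is about 1 mm. The tool has tilted 2.3° because I gave a wrong-signed trim, so I'll take the tilt out and press again squarely.

Emit:
{"name": "carry_out", "arguments": {"motion": [{"slide": [3,-0.8,-0.9],"turn": [-0.3,-2.3,0.1],"gripper": 0},{"slide": [0,0,0],"turn": [0,0,0],"gripper": 0}]}}

```text
time: 7.82
tool_pos: [0.5629, 0.2535, 0.0479]
orientation: [3.141, -0.0, 3.036]
force: [-0.7, 0.3, -2.4]
gripper_width: 0.0118
```

```bash
python3 -c "
from h import *
to(.5657,.253,.047,173.9)"
```

```text
t 7.83 pos [0.5629 0.2535 0.0479] rpy [180.  -0. 174.] F [-0.7  0.3 -2.4] w 0.0118
slide [-2.8 -0.2  0.9] turn [ 0.04 -0.02  0.06]
```

Emit:
{"name": "carry_out", "arguments": {"motion": [{"slide": [-2.5,-0.2,0.5],"turn": [0,0,0],"gripper": 0},{"slide": [-2,0,0],"turn": [0,-0.2,0],"gripper": 0},{"slide": [-3,0,0],"turn": [0,-0.5,0],"gripper": 0},{"slide": [-3,0,0],"turn": [0,-0.6,0],"gripper": 0}]}}

```text
time: 8.32
tool_pos: [0.5656, 0.2534, 0.0461]
orientation: [-3.139, 0.002, 3.037]
force: [-9.8, 0.6, 3.5]
gripper_width: 0.0117
```

```bash
python3 -c "
from h import *
to(.5657,.253,.047,173.9)"
```

```text
t 8.32 pos [0.5656 0.2534 0.0461] rpy [-1.798e+02  1.000e-01  1.740e+02] F [-9.8  0.6  3.5] w 0.0117
slide [-0.1 -0.4 -0.9] turn [-0.18  0.14  0.13]
```

Emit:
{"name": "carry_out", "arguments": {"motion": [{"slide": [-2,0,0],"turn": [0,0,0],"gripper": 0},{"slide": [10,0,-1],"turn": [0,0,0],"gripper": 0},{"slide": [20,0,-4],"turn": [0,0,0],"gripper": 0},{"slide": [20,0,-3],"turn": [0,0,0],"gripper": 0},{"slide": [0,0,0],"turn": [0,0,10],"gripper": 0},{"slide": [0,0,0],"turn": [0,0,10],"gripper": 0},{"slide": [0,0,0],"turn": [0,0,10],"gripper": 0},{"slide": [0,0,0],"turn": [0,0,10],"gripper": 0},{"slide": [0,0,0],"turn": [0,0,10],"gripper": 0},{"slide": [0,0,0],"turn": [0,0,10],"gripper": 0}]}}

```text
time: 9.57
tool_pos: [0.5244, 0.2584, 0.0572]
orientation: [3.125, 0.006, 1.953]
force: [-0.2, 0.1, -1.6]
gripper_width: 0.0119
```

Emit:
{"name": "carry_out", "arguments": {"motion": [{"slide": [0,0,0],"turn": [0,0,10],"gripper": 0},{"slide": [0,0,0],"turn": [0,0,10],"gripper": 0},{"slide": [0,0,0],"turn": [0,0,8],"gripper": 0},{"slide": [0,0,0],"turn": [0,0,0],"gripper": 0}]}}

```text
time: 10.07
tool_pos: [0.5287, 0.2587, 0.0587]
orientation: [3.114, -0.005, 1.449]
force: [0.3, 0.4, -1.1]
gripper_width: 0.0122
```

```bash
python3 -c "
from h import *
to(.5365,.2565,.048,83.9)"
```

```text
t 10.07 pos [0.5287 0.2587 0.0587] rpy [178.4  -0.3  83. ] F [ 0.3  0.4 -1.1] w 0.0122
slide [-1.3  7.8 10.9] turn [ 1.57 -0.25 -0.86]
```

Emit:
{"name": "carry_out", "arguments": {"motion": [{"slide": [-1.3,8,10],"turn": [1.6,-0.2,-0.9],"gripper": 0},{"slide": [0,0,0],"turn": [0,0,0],"gripper": 0}]}}

```text
time: 10.32
tool_pos: [0.5378, 0.2568, 0.0493]
orientation: [3.14, -0.002, 1.471]
force: [-1.0, -0.2, -1.5]
gripper_width: 0.0119
```

Run:
```python
from h import *
to(.5365,.2565,.048,83.9)
c,o,P,W=wcloud(); save(c,"wr3"); np.save("wr3.npy",W)
for t in("gauge","oblong_block"):
  for q in mark_of(c,t)[:2]:
    p=c["T_tool_cam"]@np.r_[q["point"],1]; print(t,q["conf"],p[:3].round(4))
```

```text
t 10.32 pos [0.5378 0.2568 0.0493] rpy [ 1.799e+02 -1.000e-01  8.430e+01] F [-1.  -0.2 -1.5] w 0.0119
slide [-0.5 -1.3  1.3] turn [ 0.08 -0.09  0.39]
gauge 0.64 [-0.0026  0.0583  0.0497]
oblong_block 0.89 [ 0.0015 -0.0004  0.0446]
oblong_block 0.75 [-0.1405  0.0207  0.0487]
```

View pics/wr3.png

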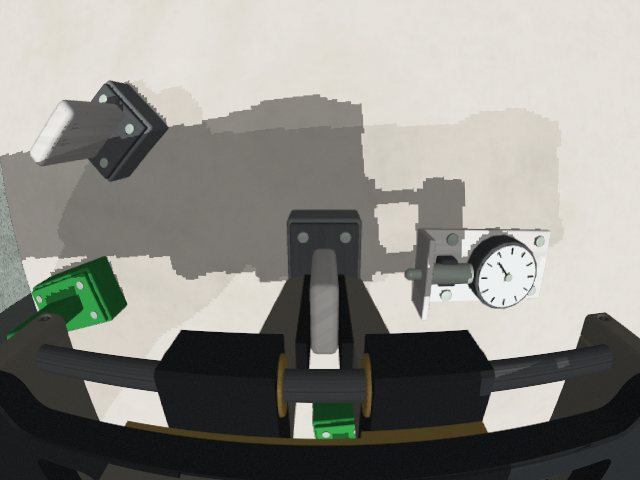

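The wrist view now shows the gauge clearly: pin tip at (407,273), upright at (423,272), dial at (505,272). The block is held at (324,240). Next I'll measure the pin axis relative to the block.

Run:
```python
from h import *
W=np.load("wr3.npy"); o=telemetry.get_obs(); R=Rotation.from_euler('xyz',o["orientation"]).as_matrix(); P=(W-o["tool_pos"])@R
def pr(n,u0,u1,v0,v1,z0,z1):
    w=W[v0:v1,u0:u1,2]; S=P[v0:v1,u0:u1][(w>z0)&(w<z1)]
    print(n,len(S),S.min(0).round(4),S.max(0).round(4),np.median(S,0).round(4)); return S
pr("pin",400,417,262,284,.012,.025)
pr("stem",436,466,255,290,.015,.03)
d=pr("dial",470,540,232,310,.019,.03); print("dial circle",np.round(cv2.minEnclosingCircle((d[:,:2]*1000).astype(np.float32)),1) if 0 else cv2.minAreaRect((d[:,:2]*1000).astype(np.float32)))
e=pr("upright top",413,438,224,325,.0255,.032); print(np.degrees(np.arctan(np.polyfit(e[:,0],e[:,1],1)[0])))
pr("plate",280,370,205,262,.026,.036)
for n,(u,v) in dict(s1=(452,239),s2=(446,295),s3=(540,240)).items(): print(n,np.nanmedian(P[v-1:v+2,u-1:u+2].reshape(-1,3),0).round(4))
```

```text
pin 131 [-0.0067  0.0492  0.0303] [-0.0004  0.0566  0.036 ] [-0.0031  0.0531  0.0325]
stem 672 [-0.0122  0.0677  0.0271] [0.0049 0.0884 0.0348] [-0.002   0.0773  0.03  ]
dial 3425 [-0.0264  0.0898  0.023 ] [0.0191 0.138  0.0308] [-0.0024  0.1128  0.0265]
dial circle ((-4.275229454040527, 115.16189575195312), (45.431304931640625, 45.92401885986328), 59.89784240722656)
upright top 584 [-0.0286  0.0589  0.02  ] [0.0216 0.0641 0.0243] [-0.0018  0.0611  0.0223]
0.44922963379168246
plate 3012 [ 0.0084 -0.0183  0.0138] [0.0335 0.0215 0.0238] [0.0238 0.0016 0.0169]
s1 [0.0154 0.0809 0.0432]
s2 [-0.0225  0.0812  0.0427]
s3 [0.0147 0.1473 0.0431]
```

Two yaw measurements agree on +0.4°. For lateral position, the wrist view says −5 mm and the top view with the contact position says −1.5 mm, so I'll shift by −3.5 mm. Then approach.

Emit:
{"name": "carry_out", "arguments": {"motion": [{"slide": [-3.5,5,1],"turn": [0,0,0.4],"gripper": 0},{"slide": [0,11,0.5],"turn": [0,0,0],"gripper": 0},{"slide": [0,10,0],"turn": [0,0,0],"gripper": 0},{"slide": [0,0,0],"turn": [0,0,0],"gripper": 0}]}}

```text
time: 10.98
tool_pos: [0.5644, 0.2512, 0.049]
orientation: [3.139, -0.003, 1.464]
force: [-0.7, 0.1, -2.6]
gripper_width: 0.0119
```

Run:
```python
from h import *
to(.576,.2495,.047,83.9)
c,o,P,W=wcloud()
def pr(n,u0,u1,v0,v1,z0,z1):
    w=W[v0:v1,u0:u1,2]; S=P[v0:v1,u0:u1][(w>z0)&(w<z1)]
    print(n,len(S),S.min(0).round(4),S.max(0).round(4),np.median(S,0).round(4)); return S
pr("front block",280,370,205,262,.026,.036)
cv2.imwrite("pics/wr4.png",cv2.resize(c["frame"][190:350,270:530],(780,480),interpolation=2)[...,::-1])
```

```text
t 10.97 pos [0.5644 0.2512 0.049 ] rpy [179.9  -0.2  83.9] F [-0.7  0.1 -2.6] w 0.0119
slide [-0.5 11.7  2. ] turn [ 0.14 -0.19 -0.  ]
front block 2996 [ 0.0093 -0.0196  0.0131] [0.0341 0.0203 0.0232] [0.0244 0.0004 0.0164]
```

View pics/wr4.png

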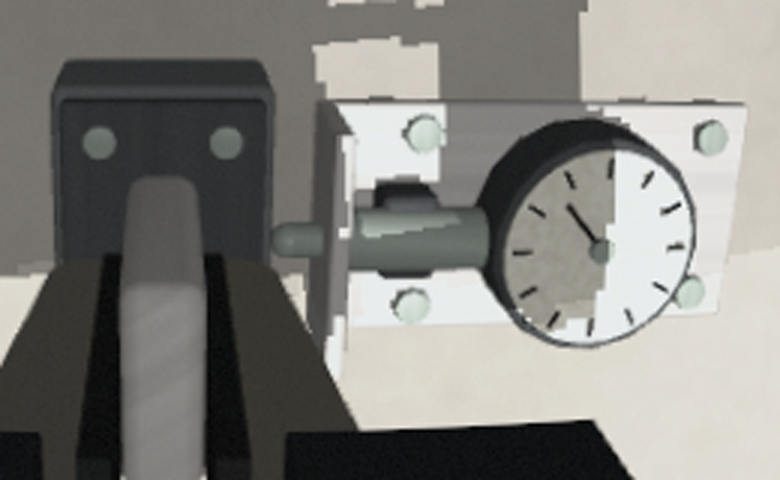

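The crop shows the block's long side face parallel to the upright and just touching the pin at (275,240). The block's far end at row 98 sits about 7 mm beyond the upright's top corner at row 135. That is the expected (64−50)/2 overhang, so the block is central. Pressing in.

Emit:
{"name": "carry_out", "arguments": {"motion": [{"slide": [0,3,1],"turn": [0.1,-0.2,0],"gripper": 0},{"slide": [0,3,0.5],"turn": [0,0,0],"gripper": 0},{"slide": [0,3,0],"turn": [0,0,0],"gripper": 0},{"slide": [0,0,0],"turn": [0,0,0],"gripper": 0}]}}

```text
time: 11.52
tool_pos: [0.5716, 0.2507, 0.0468]
orientation: [-3.138, 0.001, 1.465]
force: [-0.9, -0.7, -1.2]
gripper_width: 0.0118
```

```bash
python3 -c "
from h import *
to(.576,.250,.047,83.9)"
```

```text
t 11.53 pos [0.5716 0.2507 0.0468] rpy [-179.8    0.    84. ] F [-0.9 -0.7 -1.2] w 0.0118
slide [-0.3  4.4 -0.2] turn [-0.19  0.05  0.06]
```

Emit:
{"name": "carry_out", "arguments": {"motion": [{"slide": [0,2.5,0],"turn": [-0.2,0,0],"gripper": 0},{"slide": [0,2,0],"turn": [0,0,0],"gripper": 0}]}}

```text
time: 11.78
tool_pos: [0.5755, 0.2504, 0.0466]
orientation: [-3.14, 0.001, 1.466]
force: [-2.8, -0.8, -0.2]
gripper_width: 0.012
```

Emit:
{"name": "carry_out", "arguments": {"motion": [{"slide": [0,2,0],"turn": [0,0,0],"gripper": 0},{"slide": [0,2,0],"turn": [0,0,0],"gripper": 0}]}}

```text
time: 12.02
tool_pos: [0.5757, 0.2504, 0.0462]
orientation: [-3.132, 0.002, 1.467]
force: [-7.8, 0.9, 5.3]
gripper_width: 0.0115
```

```bash
python3 -c "
from h import *
to(.576,.250,.047,83.9)"
```

```text
t 12.03 pos [0.5757 0.2504 0.0462] rpy [-1.794e+02  1.000e-01  8.400e+01] F [-7.8  0.9  5.3] w 0.0115
slide [-0.4  0.3 -0.8] turn [-0.56  0.1   0.13]
```

Contact at the expected x=0.5757. I'll press once more with the small tilt trimmed out, and look at the dial.

Emit:
{"name": "carry_out", "arguments": {"motion": [{"slide": [0,1.5,-0.3],"turn": [-0.7,0,0],"gripper": 0},{"slide": [0,2.5,0],"turn": [-0.6,0,0],"gripper": 0},{"slide": [0,3,0],"turn": [-0.6,0,0],"gripper": 0}]}}

```text
time: 12.4
tool_pos: [0.5755, 0.2504, 0.0459]
orientation: [3.134, 0.003, 1.468]
force: [-9.7, -1.5, 7.4]
gripper_width: 0.0117
```

Run:
```python
from h import *
to(.576,.250,.047,83.9)
c=cams.capture("wrist")
cv2.imwrite("pics/wr5.png",cv2.resize(c["frame"][190:350,270:530],(780,480),interpolation=2)[...,::-1])
```

```text
t 12.4 pos [0.5755 0.2504 0.0459] rpy [179.6   0.2  84.1] F [-9.7 -1.5  7.4] w 0.0117
slide [-0.3  0.5 -1.1] turn [0.41 0.15 0.2 ]
```

View pics/wr5.png

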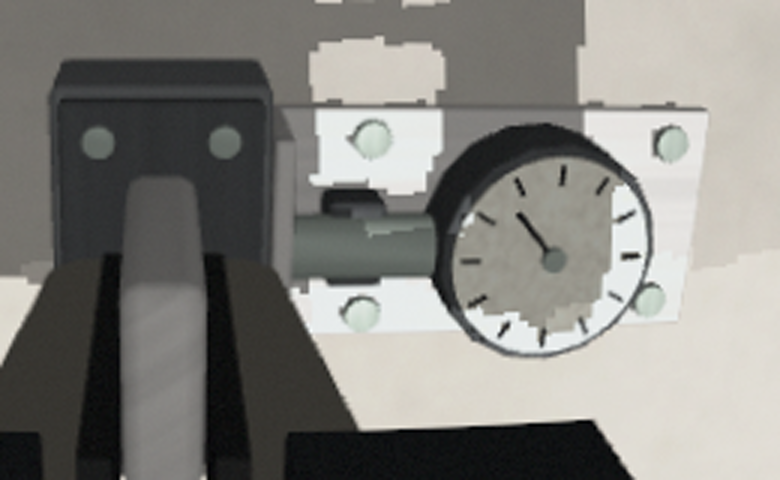

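The crop shows the long side flush against the upright at column 275, with no pin visible between them. Now draw back 50 mm, then set it down.

Emit:
{"name": "carry_out", "arguments": {"motion": [{"slide": [0,-10,-1],"turn": [0.4,0,0],"gripper": 0},{"slide": [0,-20,0],"turn": [0,0,0],"gripper": 0},{"slide": [0,-20,0],"turn": [0,0,0],"gripper": 0},{"slide": [0,0,0],"turn": [0,0,0],"gripper": 0}]}}

```text
time: 12.95
tool_pos: [0.5268, 0.2557, 0.0476]
orientation: [3.135, 0.001, 1.467]
force: [-0.2, -0.2, -1.3]
gripper_width: 0.0115
```

```bash
python3 -c "
from h import *
to(.526,.256,.046,83.9)"
```

```text
t 12.95 pos [0.5268 0.2557 0.0476] rpy [1.796e+02 1.000e-01 8.410e+01] F [-0.2 -0.2 -1.3] w 0.0115
slide [ 0.2 -0.9  1.6] turn [0.37 0.08 0.18]
```

Emit:
{"name": "carry_out", "arguments": {"motion": [{"slide": [0,0,1.2],"turn": [0.4,0,0],"gripper": 0},{"slide": [0,0,1],"turn": [0,0,0],"gripper": 0},{"slide": [0,0,0.5],"turn": [0,0,0],"gripper": 0}]}}

```text
time: 13.32
tool_pos: [0.5293, 0.2555, 0.0459]
orientation: [3.14, 0.0, 1.466]
force: [-4.9, -0.1, 10.1]
gripper_width: 0.0118
```

```bash
python3 -c "
from h import *
to(.526,.256,.046,83.9)"
```

```text
t 13.32 pos [0.5293 0.2555 0.0459] rpy [179.9   0.   84. ] F [-4.9 -0.1 10.1] w 0.0118
slide [ 0.1 -3.3 -0.1] turn [0.06 0.01 0.12]
```

On the table (10 N down). Release with a moderate opening, so the fingers don't swing into anything, then lift.

Emit:
{"name": "carry_out", "arguments": {"motion": [{"slide": [0,0,-0.3],"turn": [0,0,0],"gripper": 15},{"slide": [0,0,0],"turn": [0,0,0],"gripper": 40},{"slide": [0,0,0],"turn": [0,0,0],"gripper": 40},{"slide": [0,0,0],"turn": [0,0,0],"gripper": 40}]}}

```text
time: 13.82
tool_pos: [0.5314, 0.2552, 0.0466]
orientation: [3.137, -0.0, 1.465]
force: [0.1, 0.1, 1.0]
gripper_width: 0.0368
```

```bash
python3 -c "
from h import *
to(.529,.2555,.146,83.9)"
```

```text
t 13.82 pos [0.5314 0.2552 0.0466] rpy [179.8  -0.   84. ] F [0.1 0.1 1. ] w 0.0368
slide [  0.1  -2.  -99.4] turn [ 0.24 -0.02  0.05]
```

Emit:
{"name": "carry_out", "arguments": {"motion": [{"slide": [0,-2,-25],"turn": [0.2,0,0],"gripper": 40},{"slide": [0,0,-40],"turn": [0,0,0],"gripper": 40},{"slide": [0,0,-40],"turn": [0,0,0],"gripper": 40},{"slide": [0,-40,-20],"turn": [0,0,0],"gripper": 40},{"slide": [0,-60,0],"turn": [0,0,0],"gripper": 40},{"slide": [0,-60,0],"turn": [0,0,0],"gripper": 40}]}}

```text
time: 14.58
tool_pos: [0.3708, 0.2716, 0.1748]
orientation: [3.137, 0.0, 1.459]
force: [-1.0, 1.1, -0.4]
gripper_width: 0.0369
```

Run:
```python
from h import *
to(.529,.2555,.146,83.9)
for n in("side","wrist"):
    c=cams.capture(n); save(c,"end_"+n)
a=cv2.imread("pics/end_side.png"); b=cv2.imread("pics/end_wrist.png")
cv2.imwrite("pics/end.png",np.hstack([cv2.resize(a,(400,300)),cv2.resize(b,(400,300))]))
c,o,P,W=wcloud(); m=(W[...,2]>.024)&(W[...,2]<.036)&(W[...,0]>.46)&(W[...,0]<.583)&(W[...,1]>.17)&(W[...,1]<.33)
print(m.sum()); S=W[m]; print(cv2.minAreaRect((S[:,:2]*1000).astype(np.float32)),np.median(S[:,2]))
```

```text
t 14.57 pos [0.3708 0.2716 0.1748] rpy [179.8   0.   83.6] F [-1.   1.1 -0.4] w 0.0369
slide [  1.7 158.9  29.5] turn [ 0.25  0.02 -0.31]
1691
((529.1189575195312, 257.91668701171875), (64.29059600830078, 40.5413932800293), 82.96053314208984) 0.02967590619471777
```

View pics/end.png

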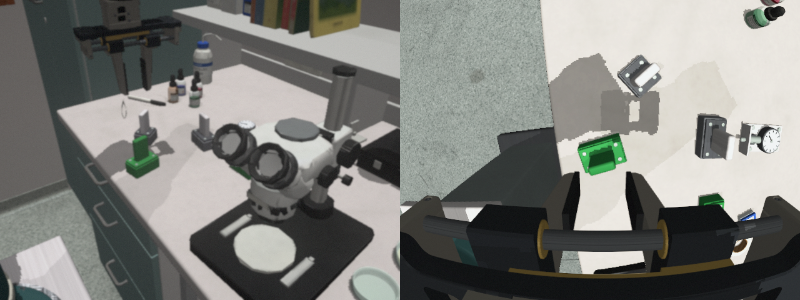

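The final picture shows the block upright at wrist-view (712,135). It is clear of the pin, flat (plate at z=0.0297) and released. The square block and the green blocks haven't moved.

```bash
python3 -c "
from rig import ctrl
print(ctrl.sign_off())"
```

```text
the job is handed in; nothing more can be done
None
```

I checked the grey oblong block on the gauge in the order you asked and handed the job in at about 14.7 s of robot time. I pressed a short end against the bracket first, then turned the block a quarter turn and pressed a long side. After that I drew it back, set it down and released it.

**Short end:** the block met the bracket within about 1.5 mm of where I expected. I pressed to about 10 N with the tool square to within 0.2°. On an earlier press a wrong-signed correction tilted the tool 2.3°, so I backed off 3 mm and pressed again squarely.

**Long side:** contact came at the predicted position, again at about 10 N. The picture shows the face flush with the upright, with no pin visible between them.

**Final state:** the block stands flat with its top plate at 0.030 m, about 38 mm clear of the pin tip, and the arm is withdrawn. In the last picture the square block and the green blocks look undisturbed.

**Uncertainties:**
- **Centring:** the cameras disagreed by 3–4 mm on the sideways position for the second press. I used a value between them, and a picture just before contact showed the block central to about 0.5 mm. The first press may have been 1–2 mm off centre.
- **Pin travel:** I had no direct reading of it. I judged it from the contact position, the force and the picture.

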